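Present a chopping board for swabbing

TASK

Press the lid of the sampling case down until it clicks fully shut, so nothing can drip into it. Then slide the chopping board out over the far edge of the steel stand until the line scored across the board lies right along that edge, square to it and roughly centred on it, with the board flat on the stand all the way. Finish while still holding the back of the board down (do not let go: it would tip), leaving the case shut and not disturbing the bottle, the bowl and the tub.

Things in the scene. Friction and masses are not known exactly. Their poses are not given: they have to be found in the camera images.
- stand: low steel counter stand fixed to the table, 300 (x) x 220 (y) mm, flat top 120 mm above the table. Origin: middle of its footprint at table height; its x axis points outward to the far edge (roughly away from the robot), z up. It may stand left or right of the robot's centre line, the case on the other side.
- stand_edge (a point): middle of the stand's far top edge (150 mm along the stand's x from its origin, height 120 mm); axes as the stand's
- board: loose off-white plastic chopping board lying on the stand, 320 (x) x 160 (y) x 12 mm, about 0.65 kg, with an upright lip along its whole back end (near the robot), 12 mm thick, rising 35 mm above the board's top. Origin: middle of the underside; x points outward to the plain front end. It starts 50 to 130 mm out past the far edge, a little crooked; its centre of mass is 15 mm behind its origin
- board_mark (a point): middle of the dark line scored straight across the board's top face, 110 mm from its back end (50 mm behind its origin), 12 mm above the underside; axes as the board's. With the line on the edge the board sticks out 210 mm and tips unless its back is held down with 2 to 3 N
- board_lip (a point): middle of the top of the board's upright lip (154 mm behind the board's origin, 47 mm above the underside); the lip can be pinched across its 12 mm thickness from above
- case: light blue-grey plastic sampling case fixed to the table, 200 (x) x 240 (y) x 70 mm without its lid, open on top, hinge along its far (+x) side, catch in the middle of its front (-x) side. Origin: middle of its underside.
- lid (a joint): hinge angle of the case's lid in rad: 0 shut, grows as it opens up and away from the robot (starts 1.0 to 1.3). Lid 200 mm from hinge to front, 240 wide, 26 high. Sprung: it rises again if let go before it latches; swinging it takes 1 to 3 N at the front, and from 0.08 rad a catch resists with up to 13 N until, below 0.03, it snaps in and the lid stops hard at 0
- lid_hinge (a point): middle of the lid's hinge line, 70 mm above the table, 100 mm along the case's x from its origin; its axes turn with the lid (lid shut: as the case's)
- lid_press (a point): spot on the lid's outer (top) face where to press, 25 mm from the lid's front edge, midway across; 175 mm from the hinge along the lid and 26 mm off the hinge plane, 96 mm above the table when shut. Its axes turn with the lid; z is the outward normal of that face.
- bottle: closed pale sample bottle, diameter 52, height 130 mm, standing between the stand and the case; leave alone. Origin: middle of its underside.
- bowl: steel bowl, diameter 110, height 50 mm, standing beyond the work; leave alone. Origin: middle of its underside.
- tub: closed food tub with a white cover, 138 x 98 x 58 mm, standing to the robot's left; leave alone. Origin: middle of its underside.

How it is judged:
On the way, in this order (a step that is already met when the one before it is completed fails the run):
1. the case lid is latched shut (value of joint lid below 0.03 rad), for 0.3 s.
2. the board is out with its line along the stand's far edge, flat (x of board_mark in the frame of stand_edge between -0.007 and 0.007 m and angle between the x axis of board and the x axis of stand, either way round below 0.07 rad and y of board_mark in the frame of stand_edge between -0.04 and 0.04 m and z of board_mark in the frame of stand_edge between 0.006 and 0.018 m and angle between board's own z axis and vertical below 0.04 rad), for 0.2 s.
At the end, for the whole second after the job is handed in: Lid latched (under 0.03 rad); middle of the line within 7 mm of the stand's far edge and 40 mm of its middle; board square to 0.07 rad, level to 0.04 rad, still, resting on the stand (over 1 N) and not on case or bowl, and held by the fingers (over 1 N) (all of step 2 and value of joint lid below 0.03 rad and contact force between the fingers and board above 1 N and contact force between board and stand above 1 N and contact force between board and case below 0.3 N and contact force between board and bowl below 0.3 N and linear speed of board below 0.02 m/s); the arm keeps its last pose, push and grip.
It fails at once if the board tips or is lifted to a slant (angle between board's own z axis and vertical above 0.15 rad).
It fails at once if the board is lifted off the stand (z of board_mark in the frame of stand_edge above 0.035 m).
It fails at once if the bottle is disturbed (distance of bottle from where it was at the start of the episode above 0.03 m or angle between bottle's own z axis and vertical above 0.3 rad).
It fails at once if the bowl is disturbed (distance of bowl from where it was at the start of the episode above 0.03 m or angle between bowl's own z axis and vertical above 0.3 rad).
It fails at once if the tub is disturbed (distance of tub from where it was at the start of the episode above 0.03 m or angle between tub's own z axis and vertical above 0.3 rad).
It also fails if it takes over 61 s, if anything falls off the work surface, if the arm or the gripper's body presses on something with over 40 N, if the wrist force passes 120 N, or if a joint passes its speed limit or range.

ROBOT

A 7-joint arm with a two-finger parallel gripper is mounted at the origin on the work surface. World frame = base frame: x ahead of the robot, y to its left, z up, the work surface at z = 0. Lengths are in m, angles in rad, forces in N, time in s.
With the tool pointing down it reaches from about 0.4 to 0.85 m from the base axis. Payload 4.5 kg.
Tool frame: the origin (TCP) lies midway between the tips of the shut fingers; the grasp point (between the pads) lies 19 mm behind it; y points along the fingers, z is the direction in which the jaws open and shut, and the axes are right-handed (so a half turn about y gives the same grasp; the last joint's range is limited). The gripper opens to 88 mm and grips with 3 to 60 N. Pads are 18 mm wide; open, the fingers measure 123 mm over their backs; the gripper's body (75 mm by 187 mm) begins 45 mm behind the grasp point.
Start: joints at [-1.095, 0.689, -0.195, 1.565, 0.157, 0.902, -0.215], TCP at [0.267, 0.565, 0.239] pointing down, gripper open.
Joint ranges: [-3.01, 3.01], [-0.46, 2.08], [-1.47, 1.51], [0.13, 2.56], [-1, 4.14], [0.04, 2.09], [-2.66, 2.66]. Speed limits (rad/s): [2.57, 2.57, 3.14, 3.14, 3.14, 3.14, 3.14].

INTERFACE

Orientations are given as a unit quaternion [x, y, z, w].
In Python, from plant import r, snapshot, get_calibration, job, boxes_of gives the robot as it stands. The module is installed in compiled form; this text tells all that it offers.
- The arm moves only by the shell command python3 -m handwheel 'ROWS' [OPENING] [FORCE]. ROWS is JSON, a list that holds one entry, the list of rows, each a list of 6 numbers: the shift along the tool's x, y, z as a fraction of full scale, then the turn, a rotation vector about the tool's x, y, z as a fraction of full scale. In form: [[[x, y, z, wx, wy, wz], ...]]. A call has 1 to 12 rows; each row is the pose to reach, as a shift and turn from the pose commanded when the call began, along the tool's axes at that moment, turning the shorter way round; what a row does not reach only later rows make up. Full scale, the value 1, is 100 cm for a shift and 180 degrees for a turn. A row lasts 1/12 s, in which the tool goes at most 41.7 mm and 7.16 degrees, less where a joint would pass 70% of its speed; a pose out of reach is approached as far as the arm can. A call with a number of a shift or a turn outside -1 to 1 is refused whole. A call with a gripper value outside its range is refused whole. OPENING is the opening, from -1 (shut) to 1 (fully open), set as the call begins (- or left out, the last holds). The fingers move at their own pace and stop on an object; FORCE is the grip in N (left out, the last holds). Time passes only in rows, so rows that repeat a pose let the fingers close. It gives the time, the measured TCP pose, the force and the opening at its end, in the units of the state.
- r.get_state(): the state, without advancing time (a new reading comes with each control period).
- snapshot(name): name is "side" or "top"; returns the picture (420x560x3 uint8, red, green, blue); there is no depth.
- get_calibration(name): a dict with "fx", "fy", "cx", "cy" (pixels), "T" (4x4, takes a point from camera to world coordinates). Camera axes: x right, y down, z forward; pixel columns grow to the right and rows downward; lengths in m; the calibration is good to about 2 mm. A picture is of the moment at which its call begins. get_calibration takes no time and is no camera call.
- job.finish_job(): hands the job in, once; it reports no verdict.
Trained networks look in the newest picture that a camera, given by its name, has taken for a name from the list of things; names that differ only in an ending like _2 or _b are one class to them, and where a whole thing is asked for, a point or a joint stands for the part that bears it (a point fixed in the world has none). Each returns a list of dicts, best first, with "confidence" (0 to 1); they miss things now and then, are a little off and sometimes report something else, mostly with a low value. They report only what shows in the picture. A call takes as long as a camera call.
- boxes_of(thing, camera): "bbox" ([left, top, right, bottom] in pixels, round what is visible of it).
The state is a dict: "clock": time; "q": joint angles; "qd": joint speeds; "joint_torque": joint torques, N m; "tool_pos": TCP position; "eef_rot": TCP orientation; "contact_force": force on the tool from outside, world axes, zero at the start; "moment": the same for the moment, N m; "opening": opening from 0.0 (shut) to 1.0 (fully open).
Only numpy, scipy, OpenCV 4.12 (cv2) and the standard library are available. Lean on these libraries where they do the work, as an engineer would, in place of code of your own. Each camera call takes 0.05 s, during which the arm holds its last target. There are 200 camera calls.

## Working session

There is one attempt and no reset: what is moved stays moved. The work goes in short steps, Python scripts to look and compute and a shell command to move; the robot and the scene stay as the last step left them, time stands still between calls to the robot, and variables do not carry over. Pictures are saved under pics/ and viewed, about 8 in all and at most 12, crops included, and the job is handed in when it is done.

```bash
mkdir -p pics; python3 - <<'E'
from plant import *
import cv2,numpy as np
s=r.get_state();print({k:np.round(v,3).tolist() for k,v in s.items()})
for c in("top","side"):
    im=snapshot(c);cv2.imwrite(f"pics/{c}0.png",im[:,:,::-1]);k=get_calibration(c);print(c,k["fx"],k["fy"],k["cx"],k["cy"],np.round(k["T"],3).tolist())
    for t in("stand","board","case","lid","bottle","bowl","tub"):
        print(t,[(np.round(d["bbox"]).tolist(),round(d["confidence"],2)) for d in boxes_of(t,c)[:2]])
E
```

```text
{'clock': 0.0, 'q': [-1.095, 0.69, -0.195, 1.566, 0.157, 0.902, -0.215], 'qd': [-0.001, 0.001, 0.0, 0.0, -0.001, -0.0, -0.001], 'joint_torque': [0.0, -52.756, -1.267, -15.343, -0.053, 0.006, 0.0], 'tool_pos': [0.267, 0.564, 0.238], 'eef_rot': [0.691, -0.155, 0.155, -0.689], 'contact_force': [-0.39, 0.498, 0.644], 'moment': [-0.028, 0.056, 0.088], 'opening': 1.0}
top 484.0505273113242 484.0505273113242 278.7204787418531 216.19263870061587 [[-0.081, -0.974, 0.212, 0.327], [-0.997, 0.08, -0.013, 0.091], [-0.005, -0.212, -0.977, 1.356], [0.0, 0.0, 0.0, 1.0]]
stand [([347.0, 177.0, 449.0, 288.0], 0.83)]
board [([354.0, 146.0, 439.0, 272.0], 0.74)]
case [([158.0, 208.0, 267.0, 313.0], 0.86), ([352.0, 145.0, 437.0, 273.0], 0.24)]
lid [([159.0, 212.0, 271.0, 254.0], 0.67)]
bottle [([299.0, 215.0, 318.0, 235.0], 0.55)]
bowl [([296.0, 160.0, 336.0, 198.0], 0.62), ([156.0, 208.0, 267.0, 253.0], 0.21)]
tub [([108.0, 218.0, 155.0, 270.0], 0.96), ([159.0, 212.0, 267.0, 251.0], 0.48)]
side 414.02417604029125 414.02417604029125 281.8450777747842 211.2397650462147 [[0.835, -0.382, 0.397, 0.214], [-0.55, -0.599, 0.581, -0.456], [0.016, -0.704, -0.71, 0.777], [0.0, 0.0, 0.0, 1.0]]
stand [([254.0, 256.0, 464.0, 420.0], 0.98)]
board [([280.0, 243.0, 473.0, 402.0], 0.72)]
case [([165.0, 103.0, 281.0, 263.0], 0.9)]
lid [([205.0, 106.0, 281.0, 219.0], 0.56), ([284.0, 242.0, 475.0, 397.0], 0.3)]
bottle [([293.0, 229.0, 316.0, 279.0], 0.87), ([284.0, 241.0, 475.0, 399.0], 0.71)]
bowl [([332.0, 228.0, 380.0, 267.0], 0.68), ([207.0, 102.0, 281.0, 222.0], 0.54)]
tub [([178.0, 131.0, 226.0, 173.0], 0.94)]
```

View pics/top0.png

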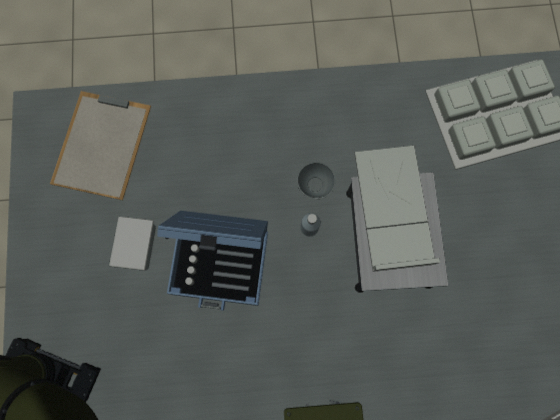

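View pics/side0.png

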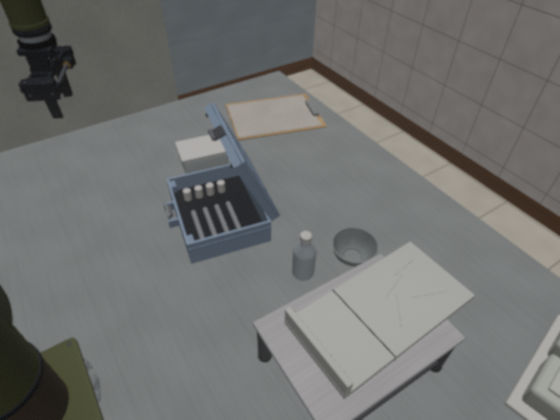

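The top view shows the case (165–268, 211–312) with its lid up, the bottle (311,224), the bowl (316,180), and the stand (352–447, 173–290) carrying the board. The scored line runs (368,227)–(432,222), with the lip at about row 266. The side view agrees with this. I'll zoom in to pick the corners.

```bash
python3 - <<'E'
import cv2
im=cv2.imread("pics/top0.png")
cv2.imwrite("pics/crop1.png",cv2.resize(im[140:320,150:450],(800,480),interpolation=cv2.INTER_CUBIC))
E
cat > h.py <<'E'
from plant import *
import numpy as np,cv2
from scipy.spatial.transform import Rotation as R
def ray(c,p,z):
    k=get_calibration(c);T=np.array(k["T"]);d=T[:3,:3]@[(p[0]-k["cx"])/k["fx"],(p[1]-k["cy"])/k["fy"],1]
    o=T[:3,3];return o+d*(z-o[2])/d[2]
def proj(c,P):
    k=get_calibration(c);T=np.array(k["T"]);q=T[:3,:3].T@(np.array(P)-T[:3,3])
    return np.array([k["fx"]*q[0]/q[2]+k["cx"],k["fy"]*q[1]/q[2]+k["cy"]])
def rel(P,Rt=None):
    """shift (fraction) in tool axes from the measured pose to P, turn as fraction"""
    s=r.get_state();T=R.from_quat(s["eef_rot"])
    print("shift",np.round(T.inv().apply(np.array(P)-s["tool_pos"]),4), "turn",None if Rt is None else np.round((T.inv()*Rt).as_rotvec()/np.pi,4))
E
```

```text
(no output)
```

View pics/crop1.png

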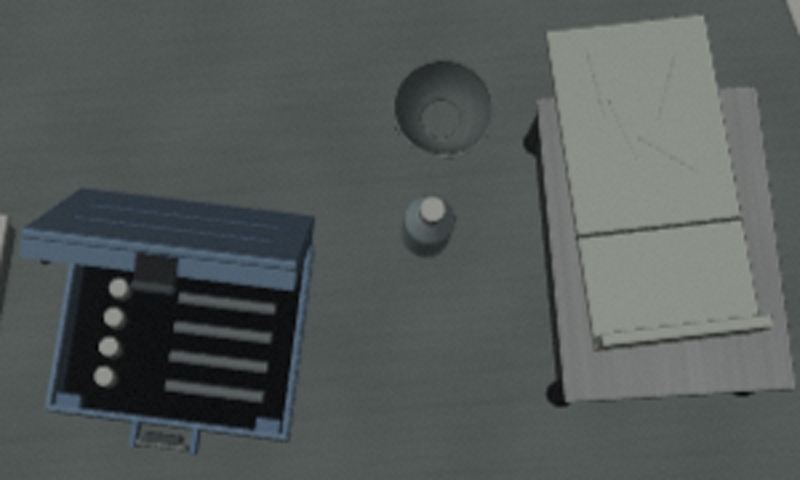

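```bash
python3 - <<'E'
from h import *
from scipy.optimize import least_squares
f=lambda u,v:(150+u/2.6667,140+v/2.6667)
def fit(pts,loc,x0):
    # pts crop px, loc local pts; pose x,y,yaw
    def res(p):
        c,s=np.cos(p[2]),np.sin(p[2]);return np.concatenate([proj("top",[p[0]+c*a-s*b,p[1]+s*a+c*b,z])-f(*q) for q,(a,b,z) in zip(pts,loc)])
    o=least_squares(res,x0);return o.x,np.round(o.fun,1)
S,e=fit([(540,100),(757,88),(793,388),(567,402)],[(.15,.11,.12),(.15,-.11,.12),(-.15,-.11,.12),(-.15,.11,.12)],[.5,-.2,0]);print("stand",S.round(4),e)
B,e=fit([(547,31),(703,15),(578,237),(741,217),(770,319),(604,333)],[(.16,.08,.132),(.16,-.08,.132),(-.05,.08,.132),(-.05,-.08,.132),(-.148,-.08,.167),(-.148,.08,.167)],[.5,-.2,0]);print("board",B.round(4),e)
C,e=fit([(48,408),(288,439)],[(-.1,.12,.07),(-.1,-.12,.07)],[.45,.2,0]);print("case",C.round(4),e)
R2=lambda t:np.array([[np.cos(t),-np.sin(t)],[np.sin(t),np.cos(t)]])
m=B[:2]+R2(B[2])@[-.05,0]; print("mark in edge",R2(-S[2])@(m-S[:2])-[.15,0],"yaw rel",B[2]-S[2])
def lp(th,a,h,y):
    x=.1-a*np.cos(th)+h*np.sin(th);z=.07+a*np.sin(th)+h*np.cos(th);p=C[:2]+R2(C[2])@[x,y];return [*p,z]
for th in(1.,1.1,1.15,1.2,1.3):
    print(th,[((proj("top",lp(th,a,.026,y))-[150,140])*2.6667).round().tolist() for a,y in((.2,.12),(.2,-.12),(0,.12),(0,-.12))],np.round(lp(th,.175,.026,0),3))
bt=ray("top",f(432,208),.13);bw=ray("top",f(443,108),.05);print("bottle",bt,"bowl",bw,"tub",ray("top",(132,243),.058))
print("shut press",lp(0,.175,.026,0))
E
```

```text
stand [ 0.5321 -0.2322 -0.0278] [-0.8 -0.5  0.3 -0.4  1.2  0.6 -0.8  0.1]
board [ 0.5924 -0.2254  0.0313] [-0.3  0.3  0.6 -0.1 -0.   0.2  0.3  0.8  0.7 -1.6 -1.3  0.5]
case [ 0.4966  0.2443 -0.2075] [-0.2 -0.   0.2  0. ]
mark in edge [-0.13981683  0.00555701] yaw rel 0.05906686646832087
1.0 [[22.0, 264.0], [297.0, 299.0], [83.0, 187.0], [318.0, 216.0]] [0.523 0.239 0.231]
1.1 [[24.0, 242.0], [299.0, 276.0], [83.0, 186.0], [318.0, 216.0]] [0.539 0.235 0.238]
1.15 [[25.0, 230.0], [300.0, 265.0], [84.0, 186.0], [318.0, 215.0]] [0.548 0.234 0.24 ]
1.2 [[26.0, 219.0], [302.0, 253.0], [84.0, 186.0], [318.0, 215.0]] [0.556 0.232 0.243]
1.3 [[29.0, 195.0], [305.0, 230.0], [84.0, 186.0], [318.0, 215.0]] [0.573 0.228 0.246]
bottle [ 0.58072961 -0.00987475  0.13      ] bowl [ 0.70335046 -0.03826054  0.05      ] tub [0.56655956 0.47764648 0.058     ]
shut press [np.float64(0.4232330647199891), np.float64(0.2597299502189705), np.float64(0.096)]
```

```bash
cat >> h.py <<'E'
def down(yaw):  # tool y down, z along heading yaw
    z=np.array([np.cos(yaw),np.sin(yaw),0]);y=np.array([0,0,-1.]);return R.from_matrix(np.c_[np.cross(y,z),y,z])
E
python3 - <<'E'
from h import *
T=R.from_quat(r.get_state()["eef_rot"]);print(T.as_matrix().round(3))
for P in([.3,.54,.36],[.6,.222,.36],[.6,.222,.238]):
    for a in(.03,.03+np.pi):rel(P,down(a))
E
```

```text
[[ 0.904  0.     0.428]
 [-0.428  0.     0.904]
 [-0.    -1.     0.   ]]
shift [ 0.0404 -0.1212 -0.0086] turn [-0.      0.3498 -0.    ]
shift [ 0.0404 -0.1212 -0.0086] turn [-0.     -0.6502  0.    ]
shift [ 0.4475 -0.1213 -0.1678] turn [-0.      0.3498 -0.    ]
shift [ 0.4475 -0.1213 -0.1678] turn [-0.     -0.6502  0.    ]
shift [ 0.4475  0.0007 -0.1678] turn [-0.      0.3498 -0.    ]
shift [ 0.4475  0.0007 -0.1678] turn [-0.     -0.6502  0.    ]
```

```bash
python3 -m handwheel '[[[0,-0.12,0,0,0.04,0],[0,-0.12,0,0,0.08,0],[0,-0.12,0,0,0.12,0],[0.4475,-0.121,-0.168,0,0.35,0],[0.4475,-0.121,-0.168,0,0.35,0],[0.4475,-0.121,-0.168,0,0.35,0],[0.4475,-0.121,-0.168,0,0.35,0],[0.4475,-0.121,-0.168,0,0.35,0],[0.4475,-0.121,-0.168,0,0.35,0],[0.4475,-0.121,-0.168,0,0.35,0],[0.4475,-0.121,-0.168,0,0.35,0],[0.4475,-0.121,-0.168,0,0.35,0]]]' -1 20
```

```text
clock: 1.8
tool_pos: [0.5292, 0.2943, 0.3597]
eef_rot: [-0.507, 0.493, -0.492, 0.508]
contact_force: [0.8, 0.7, -1.1]
opening: 0.116
```

```bash
python3 -m handwheel '[[[0.07,0,0.073,0,0,0],[0.07,0,0.073,0,0,0],[0.07,0,0.073,0,0,0],[0.07,0.04,0.073,0,0,0],[0.07,0.08,0.073,0,0,0],[0.07,0.12,0.073,0,0,0],[0.07,0.122,0.073,0,0,0],[0.07,0.122,0.073,0,0,0]]]' && python3 - <<'E'
from h import *
cv2.imwrite("pics/side1.png",cv2.resize(snapshot("side")[60:300,130:410,::-1],(700,600)))
E
```

```text
clock: 2.47
tool_pos: [0.6019, 0.2276, 0.2359]
eef_rot: [0.509, -0.493, 0.492, -0.506]
contact_force: [-0.3, 0.9, 1.3]
opening: 0.004
```

View pics/side1.png

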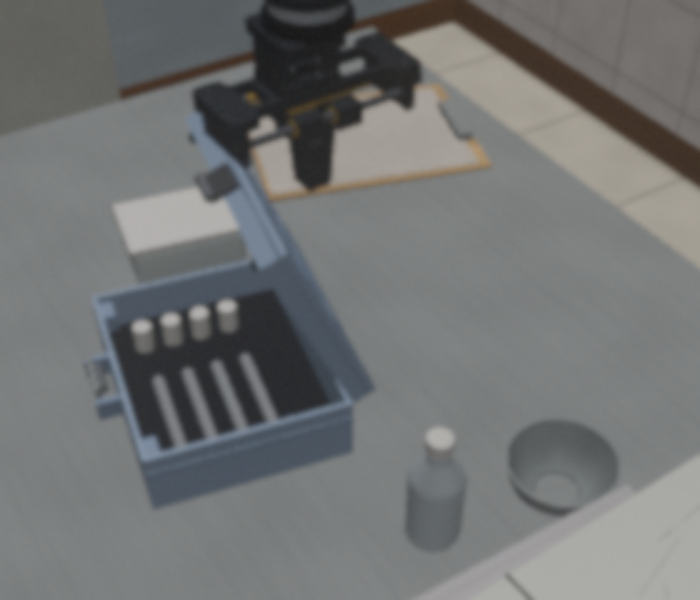

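The picture shows the shut fingers (312,185) behind the lid's outer face, clear of its front edge. The next move swings the lid along its arc.

```bash
python3 -m handwheel '[[[-0.004,-0.002,-0.019,0,0,0],[-0.007,-0.004,-0.038,0,0,0],[-0.010,0.004,-0.057,0,0,0],[-0.014,0.0126,-0.076,0,0,0],[-0.017,0.023,-0.091,0,0,0],[-0.020,0.0333,-0.1046,0,0,0],[-0.023,0.046,-0.117,0,0,0],[-0.025,0.059,-0.128,0,0,0],[-0.027,0.074,-0.138,0,0,0],[-0.029,0.089,-0.146,0,0,0],[-0.0305,0.102,-0.151,0,0,0],[-0.0305,0.112,-0.155,0,0,0]]]' && python3 - <<'E'
from h import *
cv2.imwrite("pics/side2.png",cv2.resize(snapshot("side")[60:300,130:410,::-1],(700,600)))
E
```

```text
clock: 3.52
tool_pos: [0.4495, 0.2567, 0.1279]
eef_rot: [-0.505, 0.492, -0.492, 0.51]
contact_force: [-0.4, 1.2, 2.6]
opening: 0.004
```

View pics/side2.png

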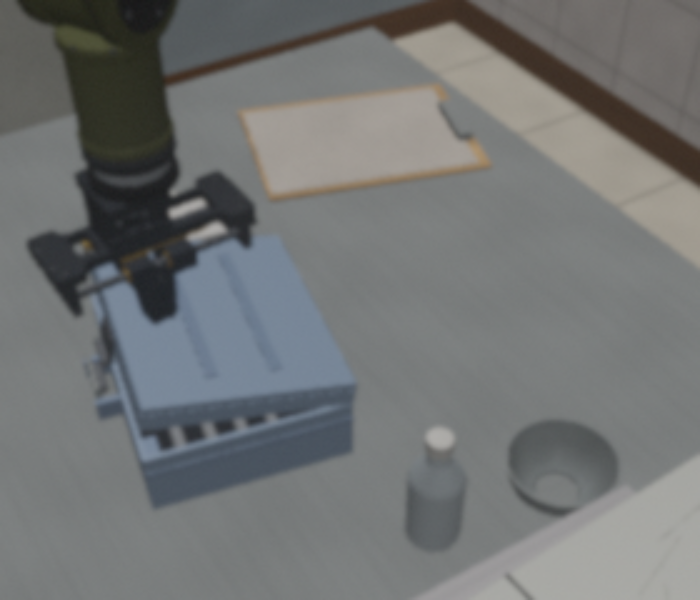

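The lid is nearly shut, with the fingers on its front part at (155,310). Next I press straight down.

```bash
python3 -m handwheel '[[[0,0.008,-0.002,0,0,0],[0,0.014,-0.004,0,0,0],[0,0.019,-0.005,0,0,0],[0,0.023,-0.005,0,0,0],[0,0.027,-0.005,0,0,0],[0,0.030,-0.005,0,0,0],[0,0.033,-0.005,0,0,0],[0,0.035,-0.005,0,0,0],[0,0.035,-0.005,0,0,0]]]'
```

```text
clock: 4.32
tool_pos: [0.4428, 0.255, 0.0955]
eef_rot: [-0.506, 0.493, -0.492, 0.509]
contact_force: [-10.2, -0.5, 52.6]
opening: 0.007
```

It hit a hard stop at z = 0.0955 m with 52 N, so the lid looks latched. I'll ease off, rise and check.

```bash
python3 -m handwheel '[[[0,-0.008,0,0,0,0],[0,-0.04,0,0,0,0],[0,-0.08,0,0,0,0],[0,-0.12,0,0,0,0],[0,-0.16,0,0,0,0],[0,-0.20,0,0,0,0],[0.04,-0.20,0,0,0,0],[0.08,-0.20,0,0,0,0],[0.12,-0.20,0,0,0,0],[0.16,-0.20,0,0,0,0],[0.20,-0.20,0,0,0,0],[0.24,-0.20,0,0,0,0]]]' 1 && python3 - <<'E'
from h import *
print(boxes_of("lid","side")[:1])
im=snapshot("side")
cv2.imwrite("pics/side3.png",cv2.resize(im[130:420,150:500,::-1],(724,600)))
rel([.4385,-.2302,.25],down(.0313))
E
```

```text
clock: 5.32
tool_pos: [0.4491, 0.0114, 0.2907]
eef_rot: [0.507, -0.493, 0.493, -0.507]
contact_force: [1.4, 0.7, 0.0]
opening: 0.891
[{'bbox': [167.5, 154.5, 272.3, 229.6], 'confidence': 0.93}]
shift [ 0.2352  0.0418 -0.0141] turn [ 0.     -0.005   0.0014]
```

View pics/side3.png

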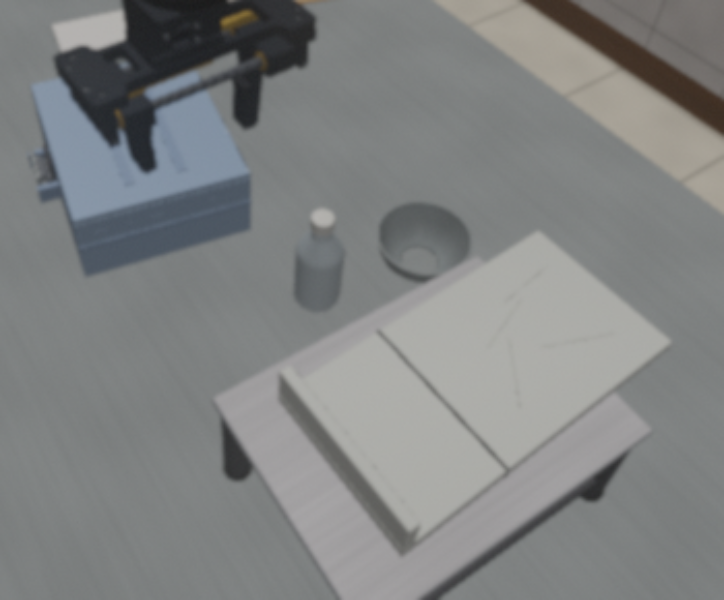

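The lid is shut all round: the seam at (85–250, 205–240) is closed. The lip is free, from (285,372) to (415,535). Next I go over the lip.

```bash
python3 -m handwheel '[[[0.04,0,0,0,0,0],[0.08,0,-0.005,0,0,0],[0.12,0,-0.01,0,0,0],[0.16,0,-0.014,0,-0.005,0],[0.20,0,-0.014,0,-0.005,0],[0.235,0.02,-0.014,0,-0.005,0],[0.235,0.042,-0.014,0,-0.005,0],[0.235,0.042,-0.014,0,-0.005,0],[0.235,0.042,-0.014,0,-0.005,0]]]' && python3 - <<'E'
from h import *
rel([.4385,-.2302,.138],down(.0313))
E
```

```text
clock: 6.17
tool_pos: [0.4417, -0.2205, 0.2478]
eef_rot: [0.511, -0.49, 0.487, -0.511]
contact_force: [0.7, 0.4, 0.1]
opening: 1.0
shift [ 0.0098  0.1098 -0.0034] turn [ 0.0009  0.0045 -0.0006]
```

```bash
python3 -m handwheel '[[[0.007,0.02,-0.003,0,0.003,0],[0.007,0.05,-0.003,0,0.003,0],[0.007,0.075,-0.003,0,0.003,0],[0.007,0.092,-0.003,0,0.003,0],[0.007,0.10,-0.003,0,0.003,0],[0.007,0.106,-0.003,0,0.003,0],[0.007,0.106,-0.003,0,0.003,0],[0.007,0.106,-0.003,0,0.003,0]]]' && python3 - <<'E'
from h import *
cv2.imwrite("pics/side4.png",cv2.resize(snapshot("side")[130:420,150:500,::-1],(724,600)))
E
```

```text
clock: 6.83
tool_pos: [0.4406, -0.2283, 0.1434]
eef_rot: [-0.509, 0.49, -0.491, 0.509]
contact_force: [-0.3, 0.6, 0.9]
opening: 0.997
```

View pics/side4.png

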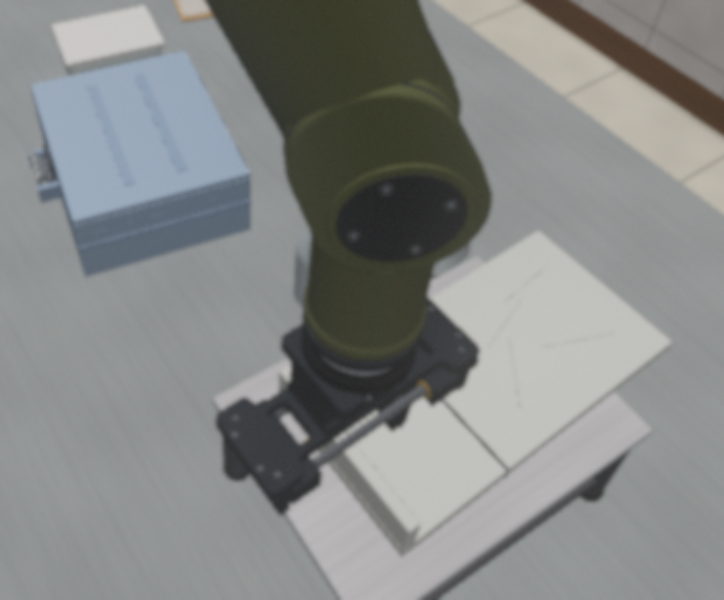

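The fingers straddle the lip and the board hasn't moved. The lid is still shut, and now I grip.

```bash
python3 -m handwheel '[[[0,0.004,0,0,0,0],[0,0.004,0,0,0,0],[0,0.004,0,0,0,0],[0,0.004,0,0,0,0],[0,0.004,0,0,0,0],[0,0.004,0,0,0,0],[0,0.004,0,0,0,0],[0,0.004,0,0,0,0],[0,0.004,0,0,0,0],[0,0.004,0,0,0,0],[0,0.004,0,0,0,0],[0,0.004,0,0,0,0]]]' -1 30
```

```text
clock: 7.88
tool_pos: [0.44, -0.2286, 0.1385]
eef_rot: [-0.509, 0.491, -0.491, 0.509]
contact_force: [-0.1, 0.1, -0.7]
opening: 0.135
```

```bash
python3 - <<'E'
from h import *
rel([.51,-.231,.1375],down(.0017))
rel([.578,-.2335,.1375],down(-.0278))
E
```

```text
shift [0.0049 0.001  0.0699] turn [-0.0001  0.0108  0.    ]
shift [0.0098 0.0011 0.1378] turn [-0.0001  0.0202  0.    ]
```

```bash
python3 -m handwheel '[[[0,0.001,0,0,0,0],[0.001,0.001,0.007,0,0.001,0],[0.002,0.001,0.014,0,0.002,0],[0.002,0.001,0.022,0,0.003,0],[0.003,0.001,0.030,0,0.004,0],[0.003,0.001,0.038,0,0.005,0],[0.004,0.001,0.046,0,0.006,0],[0.004,0.001,0.054,0,0.007,0],[0.004,0.001,0.060,0,0.008,0],[0.005,0.001,0.066,0,0.009,0],[0.005,0.001,0.070,0,0.010,0],[0.005,0.001,0.070,0,0.010,0]]]'
```

```text
clock: 8.88
tool_pos: [0.506, -0.2315, 0.1384]
eef_rot: [0.502, -0.501, 0.497, -0.499]
contact_force: [-9.9, 2.1, 15.6]
opening: 0.134
```

```bash
python3 -m handwheel '[[[0,0,0.006,0,0.001,0],[0.001,0,0.012,0,0.002,0],[0.001,0,0.018,0,0.003,0],[0.002,0,0.025,0,0.004,0],[0.003,0,0.032,0,0.005,0],[0.003,0,0.039,0,0.006,0],[0.004,0,0.046,0,0.007,0],[0.004,0,0.053,0,0.008,0],[0.005,0,0.058,0,0.009,0],[0.005,0,0.062,0,0.010,0],[0.005,0,0.066,0,0.010,0],[0.005,0,0.066,0,0.010,0]]]' && python3 - <<'E'
from h import *
S=np.array([.5321,-.2322,-.0278])
s=r.get_state();z=R.from_quat(s["eef_rot"]).as_matrix()[:,2];print("heading",np.arctan2(z[1],z[0]),s["tool_pos"],s["contact_force"])
rel([.578,-.2335,.1375],down(-.0278))
im=snapshot("top");cv2.imwrite("pics/top5.png",cv2.resize(im[110:300,320:470,::-1],(600,760),interpolation=cv2.INTER_CUBIC)[:600])
print(proj("top",[.682,-.2364,.12]))
E
```

```text
clock: 9.88
tool_pos: [0.5727, -0.2367, 0.1385]
eef_rot: [-0.494, 0.509, -0.506, 0.491]
contact_force: [-8.0, -0.0, 14.0]
opening: 0.132
heading -0.02866613514564841 [ 0.57267591 -0.23665715  0.13845114] [-8.02001412e+00 -7.17053825e-03  1.40244260e+01]
shift [-0.0033  0.0009  0.0052] turn [ 0.0019 -0.0003 -0.    ]
[392.98203596 174.82056871]
```

View pics/top5.png

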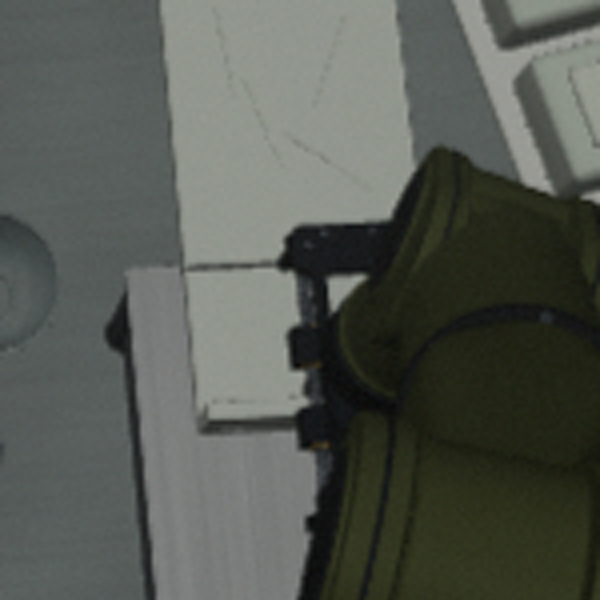

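The scored line at (187–280, 267–263) nearly lines up with the stand edge at (130–185, 268–266). I'll measure both at sub-pixel level, allowing for the height difference.

```bash
python3 - <<'E'
from h import *
ims=np.mean([snapshot("top").mean(2) for _ in range(6)],0)
S=np.array([.5321,-.2322]);y=-.0278;Rm=np.array([[np.cos(y),np.sin(y)],[-np.sin(y),np.cos(y)]])
ys=np.arange(169,185)
print("mark");M=[];E=[]
for c in range(369,390,3):
    p=ims[ys,c];w=np.clip(np.median(p)-p-8,0,None);v=(w*ys).sum()/w.sum();P=ray("top",(c,v),.132);M.append(Rm@(P[:2]-S)-[.15,0]);print(c,round(v,2),M[-1].round(4))
print("edge")
for c in list(range(354,365)):
    p=ims[ys,c];i=np.argmax(np.diff(p));h=(p[i-2]+p[i+4])/2;v=np.interp(h,p[i-1:i+3],ys[i-1:i+3]);P=ray("top",(c,v),.12);E.append(Rm@(P[:2]-S)-[.15,0]);print(c,round(v,2),E[-1].round(4),end=" ")
print();print(np.mean(M,0),np.mean(E,0),np.polyfit(np.array(M)[:,1],np.array(M)[:,0],1),np.polyfit(np.array(E)[:,1],np.array(E)[:,0],1))
E
```

```text
mark
369 176.36 [-0.0043  0.0664]
372 176.26 [-0.0045  0.0585]
375 176.17 [-0.0047  0.0506]
378 176.05 [-0.0048  0.0427]
381 175.95 [-0.0049  0.0348]
384 175.77 [-0.0049  0.0269]
387 175.57 [-0.0048  0.019 ]
edge
354 176.56 [0.0008 0.1038] 355 176.54 [0.0007 0.1011] 356 176.5 [0.0007 0.0985] 357 176.19 [0.0014 0.0957] 358 176.25 [0.0011 0.0931] 359 176.26 [0.0009 0.0905] 360 176.25 [0.0008 0.0878] 361 176.48 [0.     0.0852] 362 176.56 [-0.0003  0.0826] 363 176.33 [0.0002 0.0799] 364 176.19 [0.0004 0.0772] 
[-0.00470105  0.04271448] [0.00060592 0.09047985] [ 0.01026515 -0.00513952] [ 0.03602698 -0.00265379]
```

The line is about 5 mm short of the edge, and the arm's pose gives the same figure. Squareness is within about 0.02 rad. Next I advance it.

```bash
python3 -m handwheel '[[[0,0,0.002,0,0,0],[0,0,0.004,0,0,0],[0,0,0.0055,0,0,0],[0,0,0.0055,0,0,0],[0,0,0.0055,0,0,0],[0,0,0.0055,0,0,0],[0,0,0.0055,0,0,0]]]' && python3 - <<'E'
from h import *
ims=np.mean([snapshot("top").mean(2) for _ in range(6)],0)
S=np.array([.5321,-.2322]);y=-.0278;Rm=np.array([[np.cos(y),np.sin(y)],[-np.sin(y),np.cos(y)]])
ys=np.arange(167,183);M=[]
for c in range(370,388,3):
    p=ims[ys,c];w=np.clip(np.median(p)-p-8,0,None);v=(w*ys).sum()/w.sum();M.append(Rm@(ray("top",(c,v),.132)[:2]-S)-[.15,0])
print(np.mean(M,0),np.polyfit(np.array(M)[:,1],np.array(M)[:,0],1))
rel([.578,-.2335,.1375],down(-.0278));s=r.get_state();print(s["contact_force"],abs(s["qd"]).max())
snapshot("side");cv2.imwrite("pics/side6.png",cv2.resize(snapshot("side")[130:420,150:540,::-1],(780,580)))
E
```

```text
clock: 10.82
tool_pos: [0.5774, -0.237, 0.1384]
eef_rot: [-0.494, 0.509, -0.505, 0.491]
contact_force: [-9.4, 0.4, 14.4]
opening: 0.133
[4.30329373e-05 4.35755827e-02] [ 0.01137278 -0.00045254]
shift [-0.0035  0.0009  0.0006] turn [ 0.0022 -0.0004 -0.    ]
[-9.74018023 -0.10839597 13.18124333] 0.001276354169142995
```

View pics/side6.png

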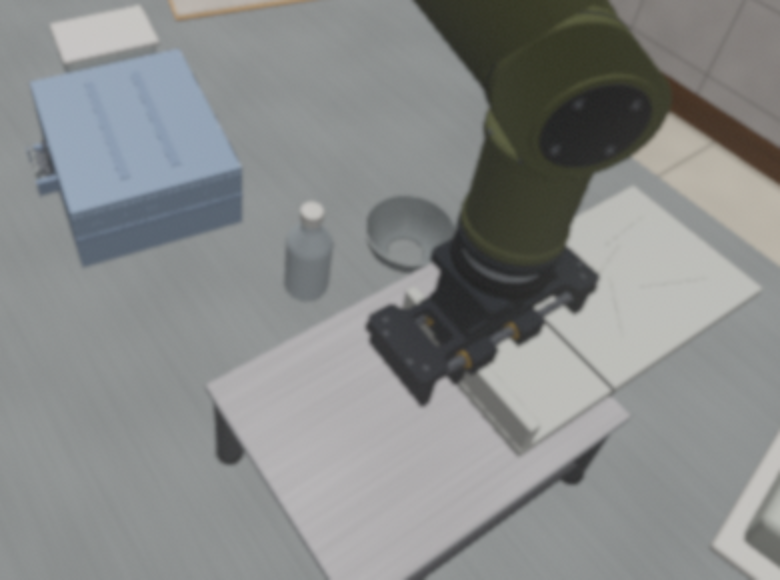

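The mark lies on the edge at (612,388), the board is flat, the lid is shut, and the bottle, bowl and tub are where they were. I'm handing in.

```bash
python3 -c "
from plant import *
print(job.finish_job())"
```

```text
the job is handed in; nothing more can be done
None
```

I pressed the case lid shut, slid the board out until its line lay on the stand's far edge, and handed in at about 11 s with the gripper still holding the lip. `finish_job()` gives no verdict, so what follows is my own checks.

- **Lid:** it met a hard stop at press height 0.0955 m with 52 N. It stayed shut in every later picture.
- **Board position:** by the last camera measurement, the line is about 0–1 mm from the edge. It is square to about 0.01 rad and about 1 cm off centre sideways.
- **Board hold:** it was gripped at 30 N and pressed down with about 13–14 N. The arm was still, and the board looked flat in the picture; I judged level by eye and by the gripper's tilt of about 0.007 rad.
- **Bottle, bowl and tub:** all three looked unmoved in the last picture.
- **Disagreement between checks:** the arm's pose put the line 0.6 mm short of the edge, while the camera put it at zero. An earlier reading of the stand edge itself was also about 0.6 mm off the fitted edge. All of this is well inside the 7 mm limit, and no check failed.

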